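# Clip the glass dough plate into the pierogi stand

## Robot

A 6-joint arm with a two-finger parallel gripper is mounted at the origin on the work surface. World frame = base frame: x ahead of the robot, y to its left, z up, the work surface at z = 0. Lengths are in m, angles in rad, forces in N, time in s.
With the tool pointing down it reaches from about 0.225 to 0.875 m from the base axis. Payload 3.4 kg.
Tool frame: the origin (TCP) lies midway between the tips of the shut fingers; the grasp point (between the pads) lies 19 mm behind it (manip.pinch_z is the distance from the TCP to the grasp point, in m); z points along the fingers, y is the line along which they close (so a half turn about z gives the same grasp; the last joint's range is limited). The gripper opens to 85 mm and grips with 20 to 120 N. Pads are 22 mm wide; open, the fingers measure 114 mm over their backs; the gripper's body (76 mm by 85 mm) begins 54 mm behind the grasp point. The pads swing forward as they close: fully open they stand 13 mm farther back than shut.
Start: joints at [1.035, 0.276, 1.505, -0, 1.361, -0.121], TCP at [0.232, 0.526, 0.198] pointing down, gripper open.
Joint ranges: [-2.89, 2.89], [-0.75, 2.08], [0.22, 2.7], [-1.18, 4.32], [0.11, 2.71], [-2.7, 2.7]. Speed limits (rad/s): [2.57, 2.57, 3.14, 3.14, 3.14, 3.14].

## Interface

Orientations are given as a unit quaternion [w, x, y, z].
In Python, from rig import manip gives the robot as it stands.
- The arm moves only by the tool carry_out, never from a script. Its arguments are lists of equal length, an entry for each row: "delta_pos": the shift along the tool's x, y, z scaled (see below), a list of three; "turn": the turn, a rotation vector about the tool's x, y, z scaled (see below), a list of three; "claw": the closure, from -1 (fully open) to 1 (shut). A call has 1 to 12 rows; each row is the pose to reach, as a shift and turn from the pose commanded when the call began, along the tool's axes at that moment; what a row does not reach only later rows make up. The controller multiplies each number of a shift by 400 mm and each number of a turn by 30 degrees. A row lasts 1/10 s, in which the tool goes at most 50 mm and 8.59 degrees, less where a joint would pass 70% of its speed; a pose out of reach is approached as far as the arm can. A call with a number of a shift or a turn outside -1 to 1 is refused whole. A call with a gripper value outside its range is refused whole. The fingers move at their own pace and stop on an object; "force" is the grip in N (left out, the last holds). Time passes only in rows, so rows that repeat a pose let the fingers close. It gives the time, the measured TCP pose, the force, the opening and the grip force at its end, in the units of the state.
- manip.get_state(): the state, without advancing time (a new reading comes with each control period).
- manip.get_image(name): name is "scene" or "top" or "wrist"; returns a dict with "image" (384x512x3 uint8, red, green, blue), "z_map" (384x512 float32, m along the optical axis (not along the pixel's ray), 0 where there is no reading), "fx", "fy", "cx", "cy" (pixels), "world_to_cam" (4x4, takes a point from world to camera coordinates). Camera axes: x right, y down, z forward; pixel columns grow to the right and rows downward; lengths in m; the calibration is good to about 2 mm. A picture is of the moment at which its call begins.
- manip.sign_off(): hands the job in; it is judged then, once.
Trained networks look in the newest picture that a camera, given by its name, has taken for a name from the list of things; names that differ only in an ending like _2 or _b are one class to them, and where a whole thing is asked for, a point or a joint stands for the part that bears it (a point fixed in the world has none). Each returns a list of dicts, best first, with "score" (0 to 1); they miss things now and then, are a little off and sometimes report something else, mostly with a low value. They report only what shows in the picture. A call takes as long as a camera call.
- manip.spot_in(camera, query): "point" ([x, y, z] in m, in world coordinates, good to about 4 mm: the middle of the surface that is visible of it).
- manip.place_of(camera, query): "point" ([x, y, z] in m, in world coordinates, good to about 4 mm: a listed point, or the origin of a listed thing).
The state is a dict: "clock": time; "qpos": joint angles; "qd": joint speeds; "effort": joint torques, N m; "position": TCP position; "ee_rot": TCP orientation; "contact_force": force on the tool from outside, world axes, zero at the start; "moment": the same for the moment, N m; "width": finger opening in m; "gripper_force": force on a finger pad.
Only numpy, scipy, OpenCV 4.12 (cv2) and the standard library are available. Lean on these libraries where they do the work, as an engineer would, in place of code of your own. Each camera call takes 0.05 s, during which the arm holds its last target. There are 200 camera calls.

## Task

Pick up the glass dough plate by its wooden grip, lay it on the near end of the green pierogi stand with its orange ridge facing the clips, and slide it under both sprung steel clips until they ride up over the ridge and snap down behind it. Keep sliding until the plate rests squarely against the red rubber buffer of the stop, pressing on it only gently (a firm touch of 4 to 10 N, never over 14 N), then let go and leave the plate there. Leave the jar, scoop, spoon and trays where they are.

Things in the scene. Friction and masses are not known exactly. Their poses are not given: they have to be found in the camera images.
- plate: Loose green-tinted glass plate, 110 (its x) x 90 (y) x 6 mm, about 0.2 kg, lying flat, right way up. Origin: centre of its underside; x points to the front edge, z up. Along the whole front edge runs an orange ridge, 7 mm wide in x, its top 10 mm above the underside. Near the back stands a wooden grip bar 16 mm thick in x, 40 mm in y, from 6 to 40 mm above the underside, centred at x = -42 mm.
- grip (a point): Middle of the plate's wooden grip bar: plate x = -42 mm, y = 0, 26 mm above the underside. Axes as the plate.
- front_edge (a point): Middle of the lower front edge of the plate: plate x = +55 mm, y = 0, on the underside. Axes as the plate.
- stand: Fixed low green stand, 240 (its x) x 130 mm (y); its flat top, the deck, is 30 mm above the shelf. Origin: centre of its underside; x points from the open near end (x = -120 mm) to the clips and stop at the far end. The plate slides in along +x, its x along the stand's x, centred on y = 0 (10 mm or 0.08 rad off is still good). No side guides. Nothing on or over the deck before x = -15 mm.
- entry (a point): Point on the deck midway between the feet of the two clips: stand x = +10 mm, y = 0, 30 mm above the shelf. Axes as the stand. The clip feet press along the line x = 0 of this point; their lead-in ramps slope up from there towards the near end, to x = -23 mm. The ridge is past the feet once the plate's front edge is 11 mm beyond this point.
- clip_left (a joint): Lift in rad of the left clip (stand y = +34 mm), a sprung steel arm 14 mm wide, hinged 75 mm beyond its foot. 0: down, foot 3 mm and free end of the ramp 13 mm above the empty deck, so the ridge runs in under the ramp; 0.09: riding on the ridge; 0.04: snapped down on the glass behind it. A clip presses with 1 to 2.5 N; pushing under both takes 3 to 12 N, more if the plate is pressed on the deck, and drops as they snap.
- clip_right (a joint): The same for the right clip, at stand y = -34 mm.
- stop: Fixed dark rail of the stop, 70 mm long, on the deck at stand x = 80 mm (origin: under its middle). A block clamped on it carries a red rubber buffer, 28 mm wide, 2 to 14 mm above the deck, facing the plate. The block's place is not measured: the buffer's face is 17 to 45 mm beyond the entry point and must be felt. It gives 1 mm per 3.5 N; 4 to 10 N is good, over 14 N fails; some push stays after release.
- jar: Blue glass jar with steel cap, 70 mm across, 130 mm high, standing beyond the work. Origin: centre of its underside. Not to be moved.
- scoop: Steel scoop, 75 x 55 x 35 mm bowl with a 95 mm handle along its -x. Origin: under the bowl's centre. Not to be moved.
- spoon: Beech spoon, 200 mm long along its x, lying. Not to be moved.
- trays: Stack of three empty pierogi trays, 200 x 140 mm, 118 mm high. Origin: centre of the underside. Not to be moved.

How it is judged:
By the outcome, as a careful person would: the job done as asked, in the order asked, and still so for the second after the job is handed in, with the robot touching nothing.
It also fails if it takes over 72 s, if anything falls off the work surface, if the arm or the gripper's body presses on something with over 40 N, if the wrist force passes 120 N, or if a joint passes its speed limit or range.

## Working session

There is one attempt and no reset: what is moved stays moved. The work goes in short steps, Python scripts to look and compute and a tool call to move; the robot and the scene stay as the last step left them, time stands still between calls to the robot, and variables do not carry over. Pictures are saved under pics/ and viewed, at most 10 in all, crops included, and the job is handed in when it is done.

Besides the shell and the picture viewer there is one more tool, called as name(argument=value, ...) on one line, values as JSON. carry_out: Moves the arm, as the interface text tells. Shifts and turns lie within -1 to 1; 1 stands for 400 mm of shift or 30 degrees of turn. Its arguments: {"type":"object","properties":{"delta_pos":{"type":"array","items":{"type":"array","items":{"type":"number","minimum":-1,"maximum":1}}},"turn":{"type":"array","items":{"type":"array","items":{"type":"number","minimum":-1,"maximum":1}}},"claw":{"type":"array","items":{"type":"number"}},"force":{"type":"number"}},"required":["delta_pos","turn","claw"]}

```bash
mkdir -p pics; ls
cat > h.py <<'E'
import numpy as np, cv2
from rig import manip
def save(cam,name):
    d=manip.get_image(cam); cv2.imwrite(f'pics/{name}.png',d['image'][:,:,::-1]); np.savez(f'pics/{name}.npz',**{k:np.array(v) for k,v in d.items()}); return d
def unproj(d,u,v,z=None):
    """world point of pixel; if z given, intersect ray with plane of world z"""
    T=np.linalg.inv(np.array(d['world_to_cam'])); r=np.array([(u-d['cx'])/d['fx'],(v-d['cy'])/d['fy'],1.])
    if z is None: p=r*d['z_map'][int(v),int(u)]; return T[:3,:3]@p+T[:3,3]
    w=T[:3,:3]@r; o=T[:3,3]; return o+w*(z-o[2])/w[2]
E
python3 - <<'E'
from h import *
s=manip.get_state(); print({k:np.round(v,3) for k,v in s.items()}, manip.pinch_z)
save('scene','s0'); save('top','t0')
for c in ('top','scene'):
    for q in ('plate','grip','front_edge','stand','entry','clip_left','clip_right','stop','jar','scoop','spoon','trays'):
        f=manip.place_of if not q.startswith('clip') else manip.spot_in
        print(c,q,[(np.round(r['point'],3),round(r['score'],2)) for r in f(c,q)[:2]])
a=cv2.imread('pics/t0.png'); b=cv2.imread('pics/s0.png');
E
```

```text
pics
{'clock': np.float64(0.0), 'qpos': array([ 1.035,  0.277,  1.506, -0.   ,  1.361, -0.121]), 'qd': array([-0.001, -0.001, -0.   ,  0.001, -0.   , -0.002]), 'effort': array([-1.0000e-03, -4.1678e+01, -2.4580e+01, -0.0000e+00,  1.1000e-02,
        0.0000e+00]), 'position': array([0.231, 0.526, 0.197]), 'ee_rot': array([-0.   ,  0.206,  0.979, -0.001]), 'contact_force': array([-0.135, -0.401, -0.297]), 'moment': array([0.007, 0.   , 0.005]), 'gripper_force': np.float64(0.0), 'width': np.float64(0.085)} 0.0187
top plate [(array([ 0.576,  0.157, -0.003]), 0.69)]
top grip [(array([0.537, 0.152, 0.027]), 0.93)]
top front_edge [(array([ 0.628,  0.161, -0.   ]), 0.73)]
top stand [(array([ 0.546, -0.133,  0.   ]), 0.86), (array([0.429, 0.357, 0.002]), 0.39)]
top entry [(array([ 0.555, -0.136,  0.03 ]), 0.91)]
top clip_left [(array([ 0.591, -0.104,  0.046]), 0.73)]
top clip_right [(array([ 0.591, -0.176,  0.047]), 0.47)]
top stop [(array([ 0.627, -0.138,  0.028]), 0.71)]
top jar [(array([ 0.759, -0.001, -0.001]), 0.59)]
top scoop [(array([ 0.536, -0.376,  0.003]), 0.81)]
top spoon []
top trays [(array([0.686, 0.345, 0.001]), 0.65)]
scene plate [(array([0.575, 0.156, 0.002]), 0.72)]
scene grip [(array([0.533, 0.151, 0.028]), 0.59)]
scene front_edge [(array([ 0.628,  0.159, -0.   ]), 0.83)]
scene stand [(array([ 0.552, -0.135,  0.001]), 0.72)]
scene entry [(array([ 0.558, -0.133,  0.033]), 0.84)]
scene clip_left [(array([ 0.591, -0.104,  0.044]), 0.57)]
scene clip_right [(array([ 0.586, -0.172,  0.047]), 0.65)]
scene stop [(array([ 0.632, -0.142,  0.026]), 0.67)]
scene jar [(array([ 0.756, -0.004, -0.001]), 0.91)]
scene scoop [(array([ 0.535, -0.378,  0.   ]), 0.86), (array([0.68 , 0.343, 0.001]), 0.42)]
scene spoon [(array([ 0.63 ,  0.158, -0.   ]), 0.23)]
scene trays [(array([0.676, 0.345, 0.004]), 0.89)]
```

View pics/t0.png

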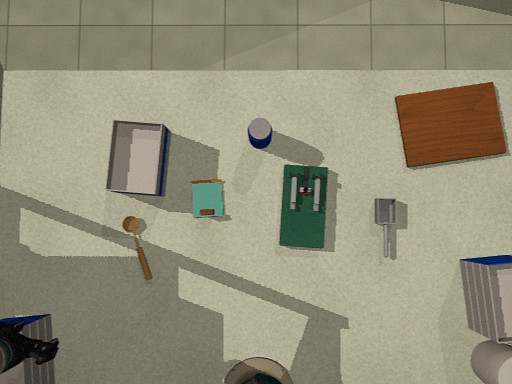

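View pics/s0.png

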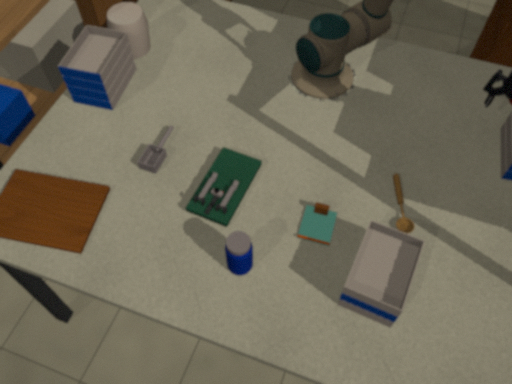

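The top picture shows the plate at (207,200) with its ridge at the far edge (row 182) and the grip at (207,212). The stand is at (303,206) with the clips at (294,193) and (318,194) and the red buffer at (305,190). Next I get the yaws from colour masks.

Run:
```python
from h import *
d=dict(np.load('pics/t0.npz'))
im=d['image']; hsv=cv2.cvtColor(im,cv2.COLOR_RGB2HSV)
print(hsv[200,207],hsv[230,303],hsv[182,207],hsv[212,207],hsv[190,305])
def rect(box,c,tol,z,name):
    m=np.zeros(hsv.shape[:2],np.uint8); x0,y0,x1,y1=box
    c=hsv[c[1],c[0]].astype(int)
    m[y0:y1,x0:x1]=(np.abs(hsv[y0:y1,x0:x1].astype(int)-c)<tol).all(2)*255
    m=cv2.morphologyEx(m,cv2.MORPH_OPEN,np.ones((2,2)))
    ys,xs=np.nonzero(m)
    P=np.array([unproj(d,u,v,z)[:2] for u,v in zip(xs,ys)],np.float32)
    r=cv2.minAreaRect(P*1000); print(name,len(P),np.round(r[0],1),np.round(r[1],1),round(r[2],2))
rect((270,160,335,255),(303,230),(12,70,45),.03,'stand')
rect((185,175,230,225),(207,200),(10,60,45),.006,'glass')
rect((185,175,230,190),(200,183),(10,90,90),.010,'ridge')
rect((195,205,220,220),(207,212),(10,90,90),.04,'grip')
```

```text
[ 81 103 151] [ 74 144  78] [ 29  77 100] [ 12 187 112] [150  28   9]
stand 2858 [ 547.9 -136.5] [127.3 238.1] 86.34
glass 914 [567.4 152.1] [102.1  90.4] 3.7
ridge 213 [608.5 153.2] [21.2 87.8] 0.12
grip 73 [529.4 148.3] [14.7 38.3] 0.16
```

```bash
cat >> h.py <<'E'
from scipy.spatial.transform import Rotation as R
def plan(p,yaw_deg):
    """shift/turn numbers from measured pose to TCP p, tool down with tool y at world yaw"""
    s=manip.get_state(); r=R.from_quat(s['ee_rot'],scalar_first=True)
    y=np.radians(yaw_deg); Y=np.array([np.cos(y),np.sin(y),0]); Z=np.array([0,0,-1.]); 
    t=R.from_matrix(np.stack([np.cross(Y,Z),Y,Z],1))
    print('shift',np.round(r.inv().apply(np.array(p)-s['position'])/.4,4),'turn',np.round((r.inv()*t).as_rotvec(degrees=True)/30,3), 't',round(float(s['clock']),2),'pos',np.round(s['position'],4))
E
python3 -c "
from h import *
plan([.535,.150,.2],4)"
```

```text
shift [-1.0729 -0.5553 -0.0049] turn [ 0.    -0.     2.074] t 1.3 pos [0.2318 0.5262 0.198 ]
```

carry_out(delta_pos=[[-0.54,-0.28,0],[-0.54,-0.28,0],[-0.54,-0.28,0],[-0.54,-0.28,0],[-0.54,-0.28,0],[-0.54,-0.28,0]], turn=[[0,0,1],[0,0,1],[0,0,1],[0,0,1],[0,0,1],[0,0,1]], claw=[-1,-1,-1,-1,-1,-1])

```text
clock: 1.9
position: [0.3876, 0.3328, 0.1982]
ee_rot: [0.001, 0.455, 0.891, -0.0]
contact_force: [-0.5, 0.1, -0.5]
width: 0.0854
gripper_force: 0.0
```

```bash
python3 -c "
from h import *
plan([.535,.150,.2],4)"
```

```text
shift [-0.5862  0.0307 -0.0028] turn [0.003 0.005 1.063] t 1.9 pos [0.3876 0.3328 0.1982]
```

carry_out(delta_pos=[[-0.586,0.03,0],[-0.586,0.03,0],[-0.586,0.03,0],[-0.586,0.03,0],[-0.586,0.03,0],[-0.586,0.03,0],[-0.586,0.03,0]], turn=[[0,0,1],[0,0,1],[0,0,1],[0,0,1],[0,0,1],[0,0,1],[0,0,1]], claw=[-1,-1,-1,-1,-1,-1,-1])

```text
clock: 2.6
position: [0.5324, 0.155, 0.1977]
ee_rot: [-0.001, 0.668, 0.744, -0.0]
contact_force: [-0.2, -0.6, -0.4]
width: 0.0856
gripper_force: 0.0
```

Run:
```python
from h import *
save('wrist','w1')
for q in ('plate','grip','front_edge'): print(q,[(np.round(r['point'],4),round(r['score'],2)) for r in manip.place_of('wrist',q)[:2]])
plan([.535,.150,.2],4)
```

```text
plate [(array([ 0.7605, -0.0024,  0.0025]), 0.59), (array([ 0.5776,  0.1572, -0.0031]), 0.58)]
grip [(array([0.5325, 0.1546, 0.0285]), 0.85)]
front_edge [(array([ 0.6296,  0.1584, -0.0024]), 0.94)]
shift [-0.0161  0.0069 -0.0047] turn [-0.001 -0.001  0.078] t 2.8 pos [0.5315 0.1561 0.1981]
```

View pics/w1.png

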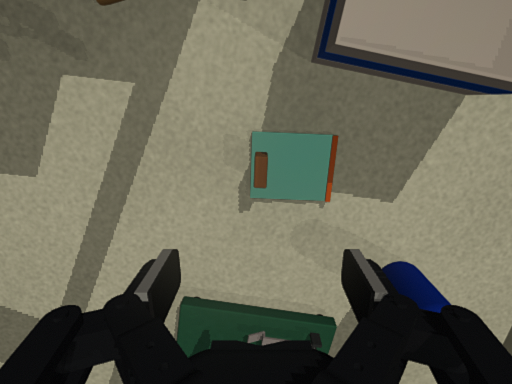

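The wrist picture shows the plate at (251..337, 131..202), grip bar at (261,170) and the orange ridge on its right. The ridge faces +x, away from the robot. I refine pose from it.

```bash
cat >> h.py <<'E'
def rect(d,box,c,tol,z,name):
    hsv=cv2.cvtColor(d['image'],cv2.COLOR_RGB2HSV).astype(int); x0,y0,x1,y1=box
    m=np.zeros(hsv.shape[:2],np.uint8); m[y0:y1,x0:x1]=(np.abs(hsv[y0:y1,x0:x1]-hsv[c[1],c[0]])<tol).all(2)*255
    n,l,st,_=cv2.connectedComponentsWithStats(m); m=(l==1+np.argmax(st[1:,4])).astype(np.uint8)
    ys,xs=np.nonzero(m); P=np.array([unproj(d,u,v,z)[:2] for u,v in zip(xs,ys)],np.float32)
    r=cv2.minAreaRect(P*1000); print(name,len(P),np.round(r[0],1),np.round(r[1],1),round(r[2],2)); return m
E
python3 - <<'E'
from h import *
d=dict(np.load('pics/w1.npz'))
rect(d,(235,115,350,215),(300,170),(12,60,60),.006,'glass')
rect(d,(250,140,275,200),(261,170),(10,80,60),.04,'grip')
rect(d,(322,115,350,215),(334,150),(10,90,90),.010,'ridge')
E
```

```text
glass 4668 [570.1 154.8] [102.8  90. ] 3.59
grip 434 [531.5 154.8] [14.9 43.6] 3.57
ridge 344 [624.5 158.4] [ 6.9 89. ] 3.84
```

```bash
python3 -c "
from h import *
plan([.5315,.1535,.06],3.6);plan([.5315,.1535,.012],3.6)"
```

```text
shift [-0.0067 -0.0007  0.3453] turn [-0.001 -0.001  0.091] t 2.8 pos [0.5315 0.1561 0.1981]
shift [-0.0067 -0.0007  0.4653] turn [-0.001 -0.001  0.091] t 2.8 pos [0.5315 0.1561 0.1981]
```

carry_out(delta_pos=[[-0.007,0,0.1],[-0.007,0,0.2],[-0.007,0,0.3],[-0.007,0,0.38],[-0.007,0,0.43],[-0.007,0,0.465],[-0.007,0,0.465]], turn=[[0,0,0.09],[0,0,0.09],[0,0,0.09],[0,0,0.09],[0,0,0.09],[0,0,0.09],[0,0,0.09]], claw=[-1,-1,-1,-1,-1,-1,-1], force=40)

```text
clock: 3.5
position: [0.5304, 0.1528, 0.0102]
ee_rot: [-0.001, 0.684, 0.729, -0.002]
contact_force: [-0.6, -0.0, -0.5]
width: 0.0856
gripper_force: 0.0
```

carry_out(delta_pos=[[0,0,0],[0,0,0],[0,0,0],[0,0,0],[0,0,0],[0,0,0],[0,0,0],[0,0,0],[0,0,0],[0,0,0]], turn=[[0,0,0],[0,0,0],[0,0,0],[0,0,0],[0,0,0],[0,0,0],[0,0,0],[0,0,0],[0,0,0],[0,0,0]], claw=[0,0.5,0.5,1,1,1,1,1,1,1], force=40)

```text
clock: 4.5
position: [0.5328, 0.1519, 0.012]
ee_rot: [-0.0, 0.685, 0.729, -0.0]
contact_force: [-0.1, -0.5, -0.2]
width: 0.0002
gripper_force: 0.0
```

Run:
```python
from h import *
save('wrist','w2')
for q in ('plate','grip','front_edge'): print(q,[(np.round(r['point'],4),round(r['score'],2)) for c in ('top','scene') for _ in [manip.get_image(c)] for r in manip.place_of(c,q)[:1]])
s=manip.get_state();print(s['width'],s['gripper_force'],s['contact_force'])
```

```text
plate [(array([ 0.5766,  0.1578, -0.0051]), 0.69), (array([0.5759, 0.1547, 0.0027]), 0.84)]
grip [(array([0.5366, 0.1492, 0.0253]), 0.6), (array([0.5306, 0.1503, 0.0224]), 0.91)]
front_edge [(array([ 4.276e-01,  3.591e-01, -2.000e-04]), 0.66), (array([6.288e-01, 1.589e-01, 4.000e-04]), 0.88)]
-6.104529283975331e-05 0.0 [-0.47386539 -0.22458849  0.69594997]
```

View pics/w2.png

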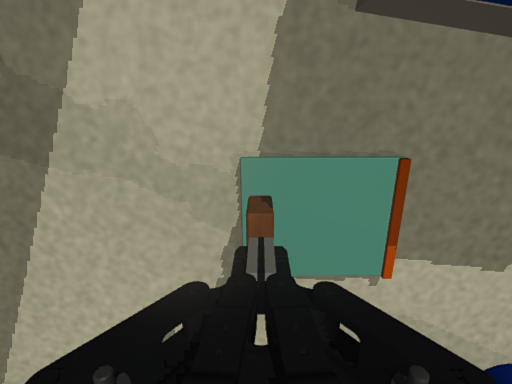

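The wrist picture shows the shut fingers at (261,240–275), over the near part of the bar (247..273, 197..237) with nothing between them. I project the known points to see where the bar really is.

Run:
```python
from h import *
d=dict(np.load('pics/w2.npz')); T=d['world_to_cam']
def pr(p):
    c=T[:3,:3]@p+T[:3,3]; return np.round([c[0]/c[2]*d['fx']+d['cx'],c[1]/c[2]*d['fy']+d['cy'],c[2]],3)
Ti=np.linalg.inv(T); print('cam',Ti[:3,3],'fwd',Ti[:3,2]); s=manip.get_state()
print('tcp',s['position'],pr(s['position']))
for z in (.006,.04):
  for y in (.133,.1535,.173): print(z,y,pr(np.array([.532,y,z])))
print('plate corners',[pr(np.array([x,y,.006]))[:2] for x,y in ((.515,.198),(.52,.108))])
for uv in ((260,204),(260,216),(260,230),(256,250),(268,250),(256,265),(330,200),(243,158),(245,270),(200,200),(398,160),(386,277)): print(uv,np.round(unproj(d,*uv),4))
```

```text
cam [0.5273185  0.23253222 0.18754271] fwd [ 0.02008514 -0.31823292 -0.94779977]
tcp [0.53283146 0.15196553 0.01200707] [2.61331e+02 2.24615e+02 1.92000e-01]
0.006 0.133 [2.58528e+02 2.45037e+02 2.04000e-01]
0.006 0.1535 [2.60253e+02 2.18926e+02 1.97000e-01]
0.006 0.173 [2.62003e+02 1.92435e+02 1.91000e-01]
0.04 0.133 [2.58167e+02 2.72414e+02 1.72000e-01]
0.04 0.1535 [2.60214e+02 2.42288e+02 1.65000e-01]
0.04 0.173 [2.62317e+02 2.11336e+02 1.59000e-01]
plate corners [array([238.186, 154.256]), array([240.558, 273.869])]
(260, 204) [0.5308 0.171  0.0231]
(260, 216) [0.5309 0.1699 0.0396]
(260, 230) [0.5314 0.161  0.0392]
(256, 250) [0.5294 0.1614 0.063 ]
(268, 250) [0.5354 0.1616 0.0627]
(256, 265) [0.5296 0.1619 0.0772]
(330, 200) [0.5787 0.1703 0.0058]
(243, 158) [0.5182 0.1957 0.0056]
(245, 270) [0.5247 0.1571 0.0743]
(200, 200) [0.489  0.163  0.0006]
(398, 160) [0.6189 0.2006 0.0062]
(386, 277) [0.6271 0.1145 0.0099]
```

Run:
```python
from h import *
d=dict(np.load('pics/w2.npz'))
for v in range(232,250,2): print(v,[np.round(unproj(d,u,v),4).tolist() for u in (243,257,267,279)], d['image'][v,257])
im=cv2.resize(d['image'][180:330,170:370],None,fx=4,fy=4,interpolation=cv2.INTER_NEAREST); cv2.imwrite('pics/w2c.png',im[:,:,::-1])
print(manip.get_state())
```

```text
232 [[0.5204, 0.1431, 0.0068], [0.5297, 0.1601, 0.0402], [0.5355, 0.16, 0.0393], [0.5459, 0.1442, 0.0059]] [87 55 32]
234 [[0.5204, 0.1405, 0.0047], [0.5298, 0.1587, 0.0399], [0.5356, 0.1589, 0.0397], [0.5461, 0.142, 0.0047]] [88 55 31]
236 [[0.5205, 0.1397, 0.0062], [0.5299, 0.1571, 0.0393], [0.5357, 0.1578, 0.04], [0.5462, 0.1408, 0.0053]] [87 58 36]
238 [[0.5206, 0.1383, 0.0066], [0.5298, 0.1618, 0.0508], [0.5352, 0.1616, 0.0498], [0.5463, 0.1393, 0.0056]] [88 87 81]
240 [[0.5206, 0.1358, 0.0048], [0.5298, 0.1612, 0.052], [0.5351, 0.1617, 0.0524], [0.5465, 0.1377, 0.0055]] [88 86 78]
242 [[0.5207, 0.1349, 0.0063], [0.5299, 0.1607, 0.0534], [0.5351, 0.1614, 0.0541], [0.5466, 0.1358, 0.005]] [87 87 79]
244 [[0.5208, 0.1332, 0.0061], [0.5299, 0.1616, 0.0571], [0.535, 0.1617, 0.0569], [0.5467, 0.1348, 0.0061]] [87 86 78]
246 [[0.5225, 0.1569, 0.0516], [0.5299, 0.1613, 0.0587], [0.535, 0.1619, 0.0593], [0.5418, 0.1585, 0.0523]] [72 71 64]
248 [[0.5226, 0.1573, 0.0544], [0.5299, 0.1617, 0.0615], [0.5349, 0.1618, 0.0611], [0.5418, 0.1577, 0.0532]] [70 70 63]
{'clock': 5.15, 'qpos': array([1.52188602e-01, 4.11949419e-01, 1.81248985e+00, 9.76822111e-05,
       9.17129945e-01, 9.04813609e-02]), 'qd': array([ 0.00024274, -0.00099492, -0.00011606,  0.00199262, -0.00221167,
       -0.00217769]), 'effort': array([-1.52626140e-03, -4.34036708e+01, -1.83400655e+01,  8.98106873e-05,
        4.70032519e-04, -2.51815049e-07]), 'position': array([0.53283146, 0.15196553, 0.01200707]), 'ee_rot': array([-2.33092834e-05,  6.84978539e-01,  7.28563243e-01,  3.31278251e-05]), 'contact_force': array([-0.47386539, -0.22458849,  0.69594997]), 'moment': array([0.00558779, 0.00507984, 0.02089897]), 'gripper_force': 0.0, 'width': -6.104529283975331e-05}
```

View pics/w2c.png

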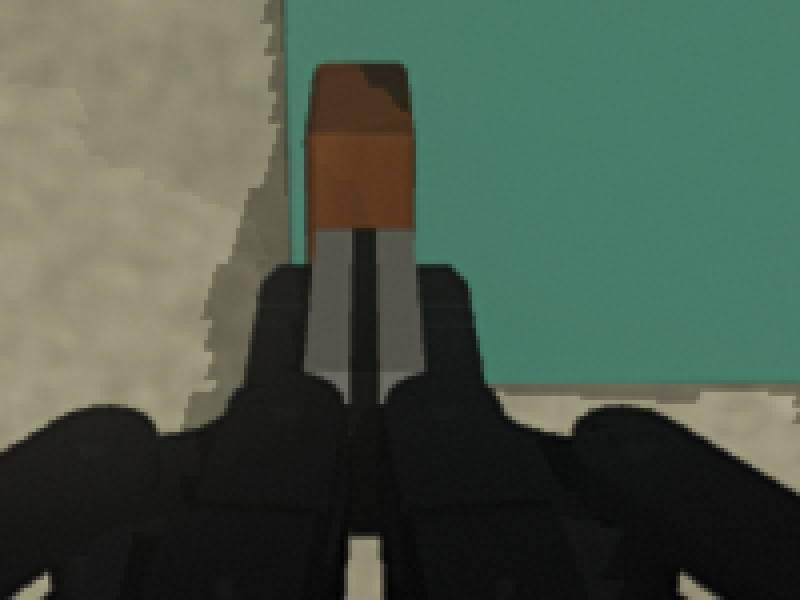

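The crop shows the shut tips ending on top of the bar (tip edge at about z = 0.050 by depth), although the reported TCP z is 0.012. So the real fingers end about 37 mm above the reported TCP. I open, go lower in steps and watch the force.

carry_out(delta_pos=[[0,0,0],[0,0,0],[0,0,0],[0,0,0],[0,0,0],[0,0,0],[0,0,0.01],[0,0,0.02],[0,0,0.02]], turn=[[0,0,0],[0,0,0],[0,0,0],[0,0,0],[0,0,0],[0,0,0],[0,0,0],[0,0,0],[0,0,0]], claw=[-1,-1,-1,-1,-1,-1,-1,-1,-1])

```text
clock: 6.05
position: [0.5321, 0.1519, 0.0032]
ee_rot: [-0.001, 0.685, 0.729, -0.001]
contact_force: [0.3, 0.2, 1.0]
width: 0.0851
gripper_force: 0.0
```

Run:
```python
from h import *
d=save('wrist','w3'); print(manip.get_state()['position'])
P=np.array([[unproj(d,u,v) for u in range(512)] for v in range(384)]); z=P[...,2]
# lowest points of the fingers: dark/grey things above the table, not bar
for x0,x1 in ((.46,.512),(.555,.62)):
    m=(P[...,0]>x0)&(P[...,0]<x1)&(z>.015)&(z<.12)&(P[...,1]<.18); v,u=np.nonzero(m)
    i=np.argsort(z[m])[:400:40]; print([(int(u[k]),int(v[k]),np.round(P[v[k],u[k]],3).tolist()) for k in i])
```

```text
[0.53235486 0.15189509 0.00348246]
[(180, 271, [0.489, 0.143, 0.049]), (178, 267, [0.489, 0.147, 0.052]), (179, 281, [0.49, 0.14, 0.053]), (176, 259, [0.489, 0.154, 0.054]), (178, 283, [0.49, 0.14, 0.055]), (176, 276, [0.489, 0.145, 0.056]), (177, 282, [0.49, 0.142, 0.057]), (148, 261, [0.476, 0.154, 0.058]), (176, 290, [0.49, 0.139, 0.059]), (174, 271, [0.489, 0.15, 0.059])]
[(341, 273, [0.575, 0.147, 0.049]), (341, 282, [0.575, 0.143, 0.051]), (344, 265, [0.574, 0.155, 0.053]), (343, 279, [0.575, 0.147, 0.054]), (343, 287, [0.575, 0.143, 0.055]), (368, 259, [0.584, 0.161, 0.056]), (350, 253, [0.575, 0.164, 0.057]), (348, 253, [0.573, 0.164, 0.058]), (348, 260, [0.574, 0.161, 0.059]), (369, 263, [0.584, 0.161, 0.06])]
```

View pics/w3.png

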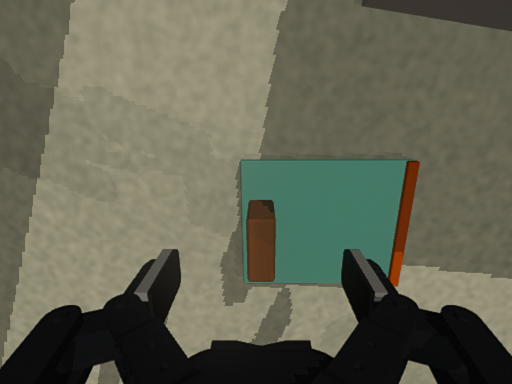

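The open pads straddle the bar (247..275, 200..281) centrally, their tips still at z ≈ 0.050, which confirms the 37 mm offset. I go down about 29 mm more, close, and check the force.

carry_out(delta_pos=[[0,0,0.02],[0,0,0.04],[0,0,0.06],[0,0,0.072],[0,0,0.072]], turn=[[0,0,0],[0,0,0],[0,0,0],[0,0,0],[0,0,0]], claw=[-1,-1,-1,-1,-1])

```text
clock: 6.6
position: [0.532, 0.1518, -0.0259]
ee_rot: [-0.001, 0.685, 0.729, -0.001]
contact_force: [-0.0, -0.4, -0.7]
width: 0.0855
gripper_force: 0.0
```

carry_out(delta_pos=[[0,0,0],[0,0,0],[0,0,0],[0,0,0],[0,0,0],[0,0,0],[0,0,0],[0,0,0],[0,0,0]], turn=[[0,0,0],[0,0,0],[0,0,0],[0,0,0],[0,0,0],[0,0,0],[0,0,0],[0,0,0],[0,0,0]], claw=[0,0.5,0.5,1,1,1,1,1,1], force=40)

```text
clock: 7.5
position: [0.533, 0.152, -0.0245]
ee_rot: [0.0, 0.685, 0.729, 0.0]
contact_force: [0.0, -0.5, 4.4]
width: 0.0155
gripper_force: 40.3
```

Gripped (15.5 mm opening, 40 N). Lift.

carry_out(delta_pos=[[0,0,-0.01],[0,0,-0.04],[0,0,-0.1],[0,0,-0.16],[0,0,-0.2],[0,0,-0.2],[0,0,-0.2]], turn=[[0,0,0],[0,0,0],[0,0,0],[0,0,0],[0,0,0],[0,0,0],[0,0,0]], claw=[1,1,1,1,1,1,1], force=60)

```text
clock: 8.2
position: [0.5325, 0.1519, 0.0552]
ee_rot: [-0.0, 0.685, 0.729, -0.0]
contact_force: [-1.3, -0.3, -2.8]
width: 0.0146
gripper_force: 58.7
```

Run:
```python
from h import *
s=manip.get_state(); plan([.423,-.1275,s['position'][2]],-3.66); print(s['contact_force'],s['moment'],s['width'])
```

```text
shift [-0.6803 -0.3161 -0.    ] turn [-0.   -0.    0.24] t 8.2 pos [0.5325 0.1519 0.0552]
[-1.33166797 -0.27557325 -2.80086064] [-0.01282321  0.0971247  -0.01082073] 0.014592257375285272
```

carry_out(delta_pos=[[-0.04,-0.02,0],[-0.12,-0.056,0],[-0.22,-0.102,0],[-0.32,-0.149,0],[-0.42,-0.195,0],[-0.52,-0.242,0],[-0.6,-0.28,0],[-0.65,-0.302,0],[-0.68,-0.316,0],[-0.68,-0.316,0],[-0.68,-0.316,0]], turn=[[0,0,0.02],[0,0,0.05],[0,0,0.1],[0,0,0.15],[0,0,0.2],[0,0,0.24],[0,0,0.24],[0,0,0.24],[0,0,0.24],[0,0,0.24],[0,0,0.24]], claw=[1,1,1,1,1,1,1,1,1,1,1])

```text
clock: 9.3
position: [0.4222, -0.1271, 0.0544]
ee_rot: [-0.001, 0.73, 0.684, -0.0]
contact_force: [-0.2, 0.6, -2.7]
width: 0.0153
gripper_force: 58.8
```

Run:
```python
from h import *
d=save('wrist','w4'); s=manip.get_state(); print(s['position'],s['ee_rot'],s['width'])
for q in ('front_edge','grip','entry','stand','stop','clip_left','clip_right'):
    f=manip.place_of if not q.startswith('clip') else manip.spot_in
    print(q,[(np.round(r['point'],4),round(r['score'],2)) for r in f('wrist',q)[:2]])
```

```text
[ 0.42258563 -0.12682553  0.05460305] [-8.77716784e-04  7.29520850e-01  6.83957987e-01 -1.75411533e-04] 0.015110043072916452
front_edge []
grip [(array([ 0.4229, -0.126 ,  0.1056]), 0.97)]
entry [(array([ 0.5608, -0.1308,  0.0287]), 0.62)]
stand []
stop []
clip_left [(array([ 0.5679, -0.0996,  0.0468]), 0.72)]
clip_right [(array([ 0.5776, -0.1687,  0.0444]), 0.9), (array([ 0.5908, -0.1361,  0.0407]), 0.52)]
```

View pics/w4.png

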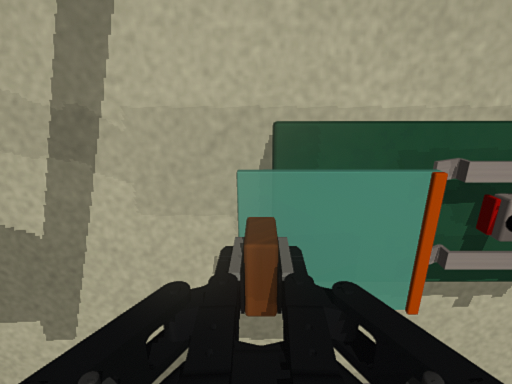

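The wrist picture shows the held plate (237..447, 170..312), its ridge right at (407..447), the stand edge on row 122, clip ramp ends at (440,168) and (435,252), and the buffer at (490,214). I measure the plate against the stand.

Run:
```python
from h import *
d=dict(np.load('pics/w4.npz')); d['cx'],d['cy']=float(d['cx']),float(d['cy'])
hsv=cv2.cvtColor(d['image'],cv2.COLOR_RGB2HSV).astype(int)
P=np.array([[unproj(d,u,v) for u in range(512)] for v in range(384)])
def fit(pts,n):
    pts=np.array(pts); vx,vy,x0,y0=cv2.fitLine((pts[:,:2]*1000).astype(np.float32),cv2.DIST_HUBER,0,.01,.01).ravel()
    print(n,len(pts),'ang',round(float(np.degrees(np.arctan2(vy,vx))),2),'pt',round(float(x0),1),round(float(y0),1),'z',np.round(np.median(pts[:,2]),4))
g=d['image'].astype(int).sum(2)
# stand +y deck edge: first strong drop going down per column
rows=[int(np.argmin(np.diff(g[112:135,u])))+113 for u in range(285,505)]
fit([unproj(d,u,v-.5,.03) for u,v in zip(range(285,505),rows)],'stand +y edge')
# stand near edge per row: green hue left boundary
cols=[int(np.argmin(np.diff(g[v,262:288])))+263 for v in range(130,165)]
fit([unproj(d,u-.5,v,.03) for v,u in zip(range(130,165),cols)],'stand near edge')
# plate depth z
print('plate z',np.median(P[185:300:5,320:400:5,2]),'deck z',np.median(P[130:160,300:400,2]),'table',np.median(P[40:100,200:400,2]), 'ridge',[np.round(P[v,u],4) for v,u in ((190,441),(240,430),(295,415))])
zp=np.median(P[185:300:5,320:400:5,2])
rows=[int(np.argmax(np.diff(g[160:180,u])))+161 for u in range(245,430)]
fit([unproj(d,u,v-.5,zp) for u,v in zip(range(245,430),rows)],'plate +y edge')
m=(hsv[...,0]<15)&(hsv[...,1]>180)&(np.arange(512)[None]>395)&(np.arange(512)[None]<455); v,u=np.nonzero(m); zr=zp+.004
Q=np.array([unproj(d,a,b,zr)[:2] for a,b in zip(u,v)],np.float32)*1000; print('ridge',cv2.minAreaRect(Q))
m=((hsv[...,0]<8)|(hsv[...,0]>172))&(hsv[...,1]>150)&(np.arange(512)[None]>470); v,u=np.nonzero(m)
print('red',len(u)); Q=P[v,u]; t=Q[Q[:,2]>.0]; print(np.round(t.min(0),4),np.round(t.max(0),4),np.round(np.median(t,0),4)); top=t[t[:,2]>t[:,2].max()-.003]; print('red top',np.round(top.min(0),4),np.round(top.max(0),4))
```

```text
stand +y edge 220 ang -3.78 pt 522.3 -66.7 z 0.03
stand near edge 35 ang 86.76 pt 432.6 -80.1 z 0.03
plate z 0.08451505975940327 deck z 0.029771015750114233 table -0.0002810417488467304 ridge [array([ 0.5182, -0.0976,  0.0894]), array([ 0.517 , -0.1275,  0.0879]), array([ 0.5125, -0.1641,  0.088 ])]
plate +y edge 185 ang -2.83 pt 473.8 -85.4 z 0.0845
ridge ((514.1973266601562, -132.5017547607422), (88.99000549316406, 8.108331680297852), 86.30734252929688)
red 648
[ 0.4274 -0.1508  0.0294] [ 0.5947 -0.0468  0.2301] [ 0.5861 -0.1358  0.0406]
red top [ 0.4274 -0.0468  0.2301] [ 0.4274 -0.0468  0.2301]
```

Plate is 1 mm off the stand's centre line, yaw matching, front edge at stand x ≈ -30 mm: good. Lower it to just above the deck, then touch down.

carry_out(delta_pos=[[0.002,0,0.03],[0.002,0,0.07],[0.002,0,0.1],[0.002,0,0.112],[0.002,0,0.116],[0.002,0,0.116],[0.002,0,0.116]], turn=[[0,0,0],[0,0,0],[0,0,0],[0,0,0],[0,0,0],[0,0,0],[0,0,0]], claw=[1,1,1,1,1,1,1])

```text
clock: 10.4
position: [0.4241, -0.1267, 0.0093]
ee_rot: [0.001, 0.729, 0.684, 0.0]
contact_force: [0.1, -0.0, -2.5]
width: 0.0151
gripper_force: 58.6
```

carry_out(delta_pos=[[0,0,0.002],[0,0,0.004],[0,0,0.004],[0,0,0.004]], turn=[[0,0,0],[0,0,0],[0,0,0],[0,0,0]], claw=[1,1,1,1])

```text
clock: 10.8
position: [0.4235, -0.1265, 0.0073]
ee_rot: [0.0, 0.729, 0.684, 0.0]
contact_force: [-0.3, 0.3, -3.6]
width: 0.0152
gripper_force: 58.7
```

carry_out(delta_pos=[[0,0,0.002],[0,0,0.003],[0,0,0.003],[0,0,0.003]], turn=[[0,0,0],[0,0,0],[0,0,0],[0,0,0]], claw=[1,1,1,1])

```text
clock: 11.2
position: [0.4235, -0.1265, 0.0059]
ee_rot: [-0.0, 0.729, 0.684, 0.0]
contact_force: [0.1, 0.5, -3.2]
width: 0.0149
gripper_force: 58.7
```

carry_out(delta_pos=[[0,0,0.001],[0,0,0.001],[0,0,0.001]], turn=[[0,0,0],[0,0,0],[0,0,0]], claw=[1,1,1])

```text
clock: 11.5
position: [0.4235, -0.1265, 0.0056]
ee_rot: [-0.0, 0.729, 0.684, 0.0]
contact_force: [0.6, 0.6, -2.5]
width: 0.0151
gripper_force: 58.8
```

carry_out(delta_pos=[[0,0,0.001],[0,0,0.001],[0,0,0.001]], turn=[[0,0,0],[0,0,0],[0,0,0]], claw=[1,1,1])

```text
clock: 11.8
position: [0.4236, -0.1265, 0.0055]
ee_rot: [0.0, 0.729, 0.684, 0.0]
contact_force: [-1.1, 1.0, 6.0]
width: 0.0152
gripper_force: 59.6
```

carry_out(delta_pos=[[0,0,-0.0007],[0,0.01,-0.0007],[0,0.02,-0.0007],[0,0.03,-0.0007],[0,0.04,-0.0007],[0,0.05,-0.0007],[0,0.05,-0.0007],[0,0.05,-0.0007]], turn=[[0,0,0],[0,0,0],[0,0,0],[0,0,0],[0,0,0],[0,0,0],[0,0,0],[0,0,0]], claw=[1,1,1,1,1,1,1,1])

```text
clock: 12.6
position: [0.4449, -0.1281, 0.0056]
ee_rot: [0.001, 0.729, 0.684, 0.001]
contact_force: [1.8, -0.3, 2.2]
width: 0.0155
gripper_force: 59.6
```

```bash
cat >> h.py <<'E'
O=np.array([.549,-.1343]); A=np.radians(-3.7); E=np.array([[np.cos(A),np.sin(A)],[-np.sin(A),np.cos(A)]])
def stand(p): return E@(np.asarray(p)[:2]-O)
E
python3 - <<'E'
from h import *
d=save('wrist','w5'); s=manip.get_state(); print(np.round(stand(s['position'])*1000,1),s['contact_force'])
hsv=cv2.cvtColor(d['image'],cv2.COLOR_RGB2HSV).astype(int)
m=(((hsv[...,0]<6)|(hsv[...,0]>172))&(hsv[...,1]>150)&(hsv[...,2]>60)); v,u=np.nonzero(m); Q=np.array([unproj(d,a,b) for a,b in zip(u,v)])
S=np.array([np.r_[stand(q),q[2]] for q in Q])*1000; k=(S[:,0]>10)&(S[:,0]<75)&(np.abs(S[:,1])<25)&(S[:,2]<60)
print(k.sum(),np.percentile(S[k],[2,10,50,90,98],axis=0).round(1).tolist()); print(np.percentile(u[k],[2,50,98]),np.percentile(v[k],[2,50,98]))
E
```

```text
[-104.4   -0.5] [ 1.53902327 -0.53893546  2.7012351 ]
15 [[36.6, -13.9, 37.7], [36.8, -13.5, 42.3], [37.3, -12.0, 43.1], [37.7, -9.7, 43.9], [37.8, 6.6, 44.0]]
[510. 511. 511.] [236.48 270.   273.72]
```

carry_out(delta_pos=[[0,0.005,-0.0003],[0,0.01,-0.0003],[0,0.015,-0.0003],[0,0.02,-0.0003],[0,0.025,-0.0003],[0,0.03,-0.0003],[0,0.035,-0.0003],[0,0.035,-0.0003]], turn=[[0,0,0],[0,0,0],[0,0,0],[0,0,0],[0,0,0],[0,0,0],[0,0,0],[0,0,0]], claw=[1,1,1,1,1,1,1,1])

```text
clock: 13.45
position: [0.4551, -0.128, 0.0056]
ee_rot: [-0.002, 0.729, 0.684, -0.001]
contact_force: [-7.4, 0.5, 9.3]
width: 0.0151
gripper_force: 60.4
```

Run:
```python
from h import *
d=save('wrist','w6'); s=manip.get_state(); print(np.round(stand(s['position'])*1000,1),s['contact_force'],s['moment'],s['ee_rot'])
```

```text
[-94.1   0.2] [-6.37441188  0.5582471   9.53136983] [-0.07708893  0.64364768  0.06398069] [-0.00188584  0.72915193  0.68434828 -0.00115797]
```

View pics/w6.png

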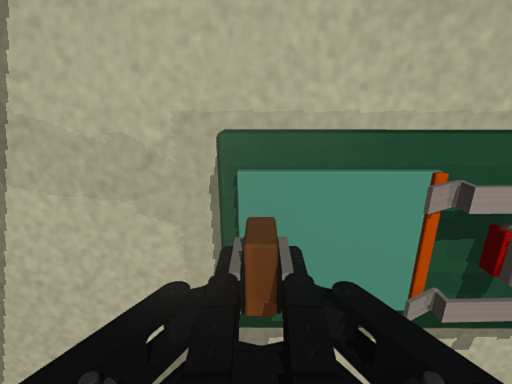

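The picture shows the ridge (407..447) well under both ramp ends at (435,195) and (420,303), symmetric, with the buffer at (493,250). The tool presses down a bit hard, so I ease up 0.3 mm and push on.

carry_out(delta_pos=[[0,0,-0.0008],[0,0.005,-0.0008],[0,0.01,-0.0008],[0,0.015,-0.0008],[0,0.015,-0.0008]], turn=[[0,0,0],[0,0,0],[0,0,0],[0,0,0],[0,0,0]], claw=[1,1,1,1,1])

```text
clock: 14.0
position: [0.4601, -0.1281, 0.0056]
ee_rot: [-0.003, 0.729, 0.684, -0.002]
contact_force: [-8.2, 0.5, 7.6]
width: 0.0152
gripper_force: 60.2
```

```bash
cat > st.py <<'E'
from h import *
s=manip.get_state(); print(np.round(stand(s['position'])*1000,1),round(s['position'][2],4),np.round(s['contact_force'],1),np.round(s['moment'],2),np.round(s['ee_rot'],4),s['clock'])
E
python3 st.py
```

```text
[-89.2   0.5] 0.0056 [-8.2  0.5  7.6] [-0.03  0.61 -0.02] [-0.0028  0.7291  0.6844 -0.0016] 14.0
```

carry_out(delta_pos=[[0,0.005,-0.0006],[0,0.01,-0.0006],[0,0.015,-0.0006],[0,0.02,-0.0006],[0,0.02,-0.0006]], turn=[[0,0,0],[0,0,0],[0,0,0],[0,0,0],[0,0,0]], claw=[1,1,1,1,1])

```text
clock: 14.5
position: [0.4696, -0.1289, 0.0056]
ee_rot: [-0.002, 0.729, 0.684, -0.001]
contact_force: [-4.7, 0.7, 3.3]
width: 0.0149
gripper_force: 59.5
```

```bash
python3 st.py
```

```text
[-79.6   0.3] 0.0056 [-4.7  0.7  3.3] [-0.02  0.41  0.07] [-0.0017  0.7293  0.6842 -0.0008] 14.5
```

carry_out(delta_pos=[[0,0.004,0],[0,0.008,0],[0,0.012,0],[0,0.016,0],[0,0.016,0],[0,0.016,0]], turn=[[0,0,0],[0,0,0],[0,0,0],[0,0,0],[0,0,0],[0,0,0]], claw=[1,1,1,1,1,1])

```text
clock: 15.1
position: [0.4779, -0.1299, 0.0058]
ee_rot: [-0.0, 0.729, 0.684, 0.0]
contact_force: [-0.3, 0.0, -3.6]
width: 0.0153
gripper_force: 59.0
```

Run:
```python
import runpy; runpy.run_path('st.py')
from h import *
d=save('wrist','w7')
hsv=cv2.cvtColor(d['image'],cv2.COLOR_RGB2HSV).astype(int)
m=(((hsv[...,0]<5)|(hsv[...,0]>172))&(hsv[...,1]>150)&(hsv[...,2]>60)&(np.arange(512)[None]>440)); v,u=np.nonzero(m); Q=np.array([unproj(d,a,b) for a,b in zip(u,v)])
S=np.array([np.r_[stand(q),q[2]] for q in Q])*1000; k=(S[:,0]>0)&(S[:,0]<75)&(np.abs(S[:,1])<30)&(S[:,2]<60)
print(k.sum(),np.percentile(S[k],[1,5,25,50,75,99],axis=0).round(1).tolist())
```

```text
[-71.2  -0.2] 0.0058 [-0.3  0.  -3.6] [0.05 0.38 0.03] [-1.000e-04  7.294e-01  6.841e-01  1.000e-04] 15.1
663 [[36.1, -13.5, 33.6], [36.3, -12.4, 34.5], [36.8, -5.9, 38.7], [37.3, 1.4, 42.5], [38.5, 8.3, 43.6], [41.1, 13.6, 44.7]]
```

View pics/w7.png

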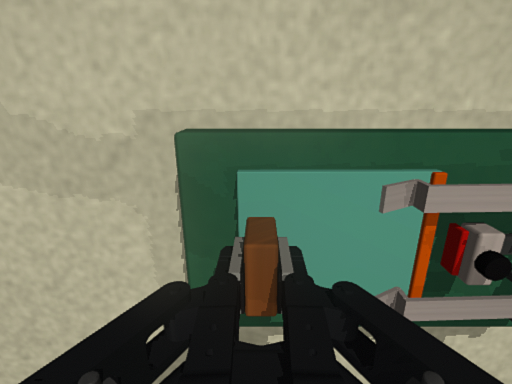

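The picture shows both clip feet (420,195) and (405,300) now left of the ridge (412..445): they have snapped down behind it, and the push has dropped to zero. The buffer at (455,250) is about 10 mm ahead by depth. I now approach slowly.

carry_out(delta_pos=[[0,0.004,0.0002],[0,0.008,0.0002],[0,0.012,0.0002],[0,0.016,0.0002],[0,0.019,0.0002],[0,0.019,0.0002],[0,0.019,0.0002]], turn=[[0,0,0],[0,0,0],[0,0,0],[0,0,0],[0,0,0],[0,0,0],[0,0,0]], claw=[1,1,1,1,1,1,1])

```text
clock: 15.85
position: [0.4857, -0.1305, 0.006]
ee_rot: [0.0, 0.729, 0.684, 0.0]
contact_force: [-0.2, 0.1, -6.4]
width: 0.0154
gripper_force: 58.7
```

```bash
python3 st.py
```

```text
[-63.4  -0.3] 0.006 [-0.2  0.1 -6.4] [0.06 0.48 0.01] [2.000e-04 7.294e-01 6.841e-01 2.000e-04] 15.85
```

carry_out(delta_pos=[[0,0,0.0005],[0,0,0.001],[0,0.002,0.001],[0,0.004,0.001],[0,0.004,0.001]], turn=[[0,0,0],[0,0,0],[0,0,0],[0,0,0],[0,0,0]], claw=[1,1,1,1,1])

```text
clock: 16.35
position: [0.487, -0.1306, 0.0058]
ee_rot: [0.0, 0.729, 0.684, 0.0]
contact_force: [-2.7, 0.1, -4.8]
width: 0.0154
gripper_force: 59.2
```

carry_out(delta_pos=[[0,0.001,0],[0,0.002,0],[0,0.002,0]], turn=[[0,0,0],[0,0,0],[0,0,0]], claw=[1,1,1])

```text
clock: 16.65
position: [0.4878, -0.1307, 0.0057]
ee_rot: [0.0, 0.729, 0.684, 0.0]
contact_force: [-2.5, 0.3, -2.7]
width: 0.015
gripper_force: 59.2
```

carry_out(delta_pos=[[0,0.001,0],[0,0.002,0],[0,0.002,0]], turn=[[0,0,0],[0,0,0],[0,0,0]], claw=[1,1,1])

```text
clock: 16.95
position: [0.4887, -0.1307, 0.0057]
ee_rot: [0.0, 0.729, 0.684, 0.0]
contact_force: [-1.1, 0.3, -3.6]
width: 0.0154
gripper_force: 59.2
```

```bash
python3 st.py
```

```text
[-60.4  -0.3] 0.0057 [-1.1  0.3 -3.6] [ 0.07  0.42 -0.02] [1.000e-04 7.294e-01 6.841e-01 1.000e-04] 16.95
```

Only friction so far (1–2.7 N). Continue.

carry_out(delta_pos=[[0,0.001,0],[0,0.002,0],[0,0.002,0]], turn=[[0,0,0],[0,0,0],[0,0,0]], claw=[1,1,1])

```text
clock: 17.25
position: [0.4894, -0.1307, 0.0057]
ee_rot: [0.0, 0.729, 0.684, 0.0]
contact_force: [-2.3, -0.3, -2.9]
width: 0.0155
gripper_force: 59.3
```

carry_out(delta_pos=[[0,0.001,0],[0,0.002,0],[0,0.002,0]], turn=[[0,0,0],[0,0,0],[0,0,0]], claw=[1,1,1])

```text
clock: 17.55
position: [0.4897, -0.1307, 0.0057]
ee_rot: [-0.0, 0.729, 0.684, -0.0]
contact_force: [-5.0, 0.1, -2.3]
width: 0.0147
gripper_force: 59.5
```

carry_out(delta_pos=[[0,0.001,0],[0,0.002,0],[0,0.002,0]], turn=[[0,0,0],[0,0,0],[0,0,0]], claw=[1,1,1])

```text
clock: 17.85
position: [0.4901, -0.1307, 0.0056]
ee_rot: [-0.001, 0.729, 0.684, -0.0]
contact_force: [-5.7, -0.1, -0.6]
width: 0.0149
gripper_force: 59.7
```

```bash
python3 st.py
```

```text
[-59.   -0.2] 0.0056 [-5.7 -0.1 -0.6] [-0.06  0.79 -0.03] [-7.000e-04  7.293e-01  6.842e-01 -5.000e-04] 17.85
```

carry_out(delta_pos=[[0,0.001,0],[0,0.003,0],[0,0.003,0],[0,0.003,0]], turn=[[0,0,0],[0,0,0],[0,0,0],[0,0,0]], claw=[1,1,1,1])

```text
clock: 18.25
position: [0.4905, -0.1307, 0.0057]
ee_rot: [-0.001, 0.729, 0.684, -0.001]
contact_force: [-6.3, 0.1, 0.9]
width: 0.0149
gripper_force: 59.8
```

```bash
python3 st.py
```

```text
[-58.6  -0.2] 0.0057 [-6.3  0.1  0.9] [-0.1   0.98 -0.12] [-0.0012  0.7293  0.6842 -0.0009] 18.25
```

carry_out(delta_pos=[[0,0.001,-0.0002],[0,0.003,-0.0002],[0,0.003,-0.0002],[0,0.003,-0.0002]], turn=[[0,0,0],[0,0,0],[0,0,0],[0,0,0]], claw=[1,1,1,1])

```text
clock: 18.65
position: [0.4909, -0.1307, 0.0057]
ee_rot: [-0.002, 0.729, 0.684, -0.001]
contact_force: [-8.7, -0.6, 2.7]
width: 0.015
gripper_force: 60.0
```

```bash
python3 st.py
```

```text
[-58.2  -0.1] 0.0057 [-8.7 -0.6  2.7] [-0.13  1.12 -0.12] [-0.0017  0.7293  0.6842 -0.0013] 18.65
```

Total push 8.7 N including about 1.5 N sliding friction, so the buffer is around 7 N. I release with a partial opening to stay clear of the clips.

carry_out(delta_pos=[[0,0,0],[0,0,0],[0,0,0],[0,0,0],[0,0,0]], turn=[[0,0,0],[0,0,0],[0,0,0],[0,0,0],[0,0,0]], claw=[0,0,0,0,0])

```text
clock: 19.15
position: [0.4941, -0.1311, 0.0059]
ee_rot: [0.001, 0.729, 0.684, 0.0]
contact_force: [0.1, -0.1, -0.0]
width: 0.0427
gripper_force: 0.0
```

```bash
python3 st.py
```

```text
[-55.   -0.4] 0.0059 [ 0.1 -0.1 -0. ] [-0.02  0.02  0.02] [5.000e-04 7.294e-01 6.841e-01 4.000e-04] 19.15
```

Free of contact. Centre back over the bar (-3 mm) and lift straight up.

carry_out(delta_pos=[[0,-0.008,0],[0,-0.008,-0.03],[0,-0.008,-0.08],[0,-0.008,-0.15],[0,-0.008,-0.22],[0,-0.008,-0.28],[0,-0.008,-0.28],[0,-0.008,-0.28]], turn=[[0,0,0],[0,0,0],[0,0,0],[0,0,0],[0,0,0],[0,0,0],[0,0,0],[0,0,0]], claw=[0,0,0,0,0,0,0,0])

```text
clock: 19.95
position: [0.4903, -0.1309, 0.1187]
ee_rot: [0.001, 0.729, 0.684, 0.0]
contact_force: [0.4, 0.3, 0.5]
width: 0.0425
gripper_force: 0.0
```

Run:
```python
from h import *
d=save('wrist','w8'); im=d['image'][120:384,150:512]; cv2.imwrite('pics/w8c.png',cv2.resize(im,None,fx=2,fy=2)[:,:,::-1])
hsv=cv2.cvtColor(d['image'],cv2.COLOR_RGB2HSV).astype(int)
P=np.array([[np.r_[stand(p),p[2]]*1000 for p in (unproj(d,u,v) for u in range(512))] for v in range(384)])
ok=(P[...,2]>28)&(P[...,2]<60)&(np.abs(P[...,1])<60)&(P[...,0]>-60)&(P[...,0]<75)&(hsv[...,1]>150)
for n,m in (('ridge',ok&(hsv[...,0]>6)&(hsv[...,0]<20)&(P[...,0]>20)),('red',ok&((hsv[...,0]<5)|(hsv[...,0]>172)))):
    q=P[m]; print(n,len(q),np.percentile(q,[2,50,98],axis=0).round(1).tolist() if len(q) else '')
    if n=='ridge' and len(q): print('ridge yaw off deg',np.degrees(np.polyfit(q[:,1],q[:,0],1)[0]))
import runpy; runpy.run_path('st.py')
```

```text
ridge 461 [[30.4, -28.7, 37.8], [33.4, 1.6, 39.6], [37.0, 43.2, 40.9]]
ridge yaw off deg 0.18583855822790796
red 141 [[37.1, -13.3, 38.9], [38.4, 1.2, 43.3], [40.4, 13.4, 44.8]]
[-59.5  -0.1] 0.1177 [1.  0.2 0.2] [ 0.02  0.   -0.01] [-2.000e-04  7.294e-01  6.841e-01 -0.000e+00] 20.0
```

View pics/w8c.png

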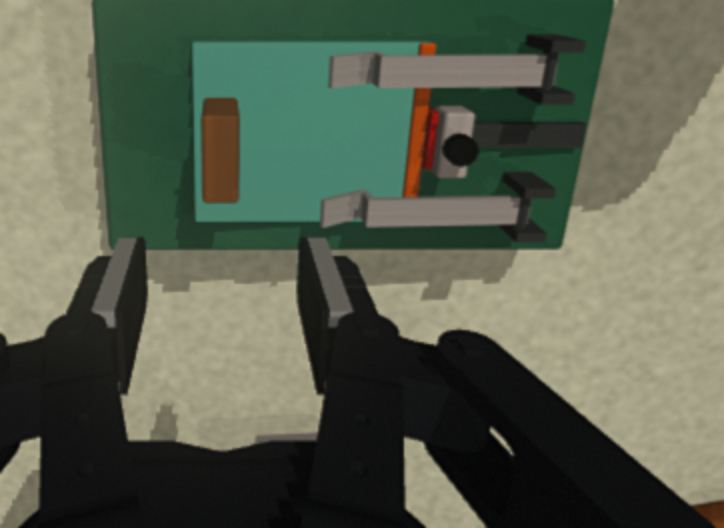

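The crop shows the ridge (415,120) flat against the red buffer (431,140). Both clip feet (375,70) and (362,212) sit on the glass behind the ridge, the plate is square to the stand, and the gripper is clear.

```bash
python3 -c "
from rig import manip
print(manip.sign_off())"
```

```text
the job is handed in; nothing more can be done
None
```

The plate is under both clips, which have snapped down behind the ridge, and rests squarely against the buffer; the last push read 8.7 N (an estimated 7 N on the buffer). I let go, backed the gripper clear and handed the job in at about 20 s; no verdict came back.

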